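# Wedge the bin rack tight

### The job

The small rack of parts bins at the right of the bench sags at the front. Take the thick wooden wedge and push it, thin end first and square to the rack, under the middle of the rack's front edge until it jams tight and takes the rack's weight, lifting that edge a little, then let go and leave it in there. Leave the thin little wedge where it lies.

Things in the scene. Friction and masses are not known exactly. Their poses are not given: they have to be found in the camera images.
- wedge_mid (a point): thick wedge: pale wood, 150 mm long, 36 wide, lying flat, one straight slope from 4 thick at the thin end to 28 at the thick end. Point: middle of its length and width, half-way up (8 mm over its underside). x points to the thin end, 75 mm away; z up. About 60 g, centre of mass 20 mm towards the thick end. Grasp across its sides, best 35 mm from the thick end (22 mm thick there).
- slip_mid (a point): thin little wedge, not to be used: same pale wood, 90 mm long, 30 wide, 3 to 10 thick, too thin to fill the gap. Point: its middle, half-way up; x points to its thin end.
- edge_mark (a point): point on the bench (z = 0) below the middle of the rack's front edge; fixed. x runs level into the gap, square to the edge; y along the edge. The rack: grey deck, 270 mm along the edge, 260 deep, 10 thick, underside 13 mm over the bench, with cream bins, 225 high in all, behind a bare lip of 65 mm. Gap open between two front feet 110 mm to either side of the middle and for 170 mm inwards.
- rack (a joint): front of the rack rocked up about its rear foot, 200 mm in from the edge: 0 = sagging on its front feet (start), 0.0225 rad = edge 4.5 mm higher, hard stop. The wedge slides in freely until its thin end is 56 mm past the edge, then bears the weight (5 to 15 N to push), lifts the edge 1.6 mm per 10 mm, and stops hard at about 84 mm. Friction keeps it where it is left.
Mind the look-alikes: they are no part of the job. Leave any green or purple look-alike of the part that bears wedge_mid alone.

How it is judged:
At the end, for the whole second after the job is handed in: The thick wedge lies flat under the rack's front edge, its middle within 40 mm of the middle of the edge along it and within 30 mm of the edge across it, square to the edge within 15 degrees, and it holds the edge up by at least 0.6 mm (joint above 0.003 rad), with nobody touching it (value of joint rack above 0.003 rad and x of wedge_mid in the frame of edge_mark between -0.03 and 0.03 m and y of wedge_mid in the frame of edge_mark between -0.04 and 0.04 m and angle between the x axis of wedge_mid and the x axis of edge_mark, either way round below 0.26 rad and angle between wedge_mid's own z axis and vertical below 0.17 rad).
It fails at once if the thin little wedge is shifted by more than 40 mm (distance of slip_mid from where it was at the start of the episode above 0.04 m).
It also fails if it takes over 40 s, if anything falls off the work surface, if the arm or the gripper's body presses on something with over 40 N, if the wrist force passes 120 N, or if a joint passes its speed limit or range.

### The arm

A 6-joint arm with a two-finger parallel gripper is mounted at the origin on the work surface. World frame = base frame: x ahead of the robot, y to its left, z up, the work surface at z = 0. Lengths are in m, angles in rad, forces in N, time in s.
With the tool pointing down it reaches from about 0.325 to 0.925 m from the base axis. Payload 3.1 kg.
Tool frame: the origin (TCP) lies midway between the tips of the shut fingers; the grasp point (between the pads) lies 19 mm behind it; z points along the fingers, y is the line along which they close (so a half turn about z gives the same grasp; the last joint's range is limited). The gripper opens to 85 mm and grips with 20 to 120 N. Pads are 22 mm wide; open, the fingers measure 114 mm over their backs; the gripper's body (76 mm by 85 mm) begins 54 mm behind the grasp point. The pads swing forward as they close: fully open they stand 13 mm farther back than shut.
Start: joints at [1.005, 0.217, 1.613, -0, 1.311, -0.112], TCP at [0.274, 0.562, 0.231] pointing down, gripper open.
Joint ranges: [-2.75, 2.75], [-0.78, 2.1], [0.31, 2.55], [-1.13, 4.27], [0.13, 2.63], [-2.58, 2.58]. Speed limits (rad/s): [2.79, 2.79, 3.14, 3.14, 3.14, 3.14].

### API

Orientations are given as a unit quaternion [w, x, y, z].
In Python, from rig import manip, snapshot gives the robot as it stands.
- The arm moves only by the shell command python3 -m handwheel 'ROWS' [FORCE]. ROWS is JSON, a list of rows, each an object of numbers: "dx", "dy", "dz": the shift along the tool's x, y, z in m; "roll": the turn about the tool's z in degrees; "gripper": the opening in per cent of the stroke, from 0 (shut) to 100 (fully open). A call has exactly 8 rows; each row is the pose to reach, as a shift and turn from the pose commanded when the call began, along the tool's axes at that moment; what a row does not reach only later rows make up. A row lasts 1/8 s, in which the tool goes at most 62.5 mm and 10.7 degrees, less where a joint would pass 70% of its speed; a pose out of reach is approached as far as the arm can. A call with a gripper value outside its range is refused whole. The fingers move at their own pace and stop on an object; FORCE is the grip in N (left out, the last holds). Time passes only in rows, so rows that repeat a pose let the fingers close, or fill a call up. It gives the time, the measured TCP pose, the force, the opening and the grip force at its end, in the units of the state.
- manip.sense(): the state, without advancing time (a new reading comes with each control period).
- snapshot(name): name is "scene" or "top" or "wrist"; returns a dict with "color" (384x512x3 uint8, red, green, blue), "range_z" (384x512 float32, m along the optical axis (not along the pixel's ray), 0 where there is no reading), "camera_matrix" (3x3 intrinsics, pixels), "distortion" ([k1, k2, p1, p2, k3] as OpenCV has them; the pictures are not rectified), "R" (3x3) and "t" (3): a world point X has camera coordinates R X + t. Camera axes: x right, y down, z forward; pixel columns grow to the right and rows downward; lengths in m; the calibration is good to about 2 mm. A picture is of the moment at which its call begins.
- manip.sign_off(): hands the job in; it is judged then, once.
The state is a dict: "t": time; "q": joint angles; "joint_vel": joint speeds; "effort": joint torques, N m; "ee_pos": TCP position; "tool_rot": TCP orientation; "force": force on the tool from outside, world axes, zero at the start; "torque": the same for the moment, N m; "finger_gap": finger opening in m; "gripper_force": force on a finger pad.
Only numpy, scipy, OpenCV 4.12 (cv2) and the standard library are available. Lean on these libraries where they do the work, as an engineer would, in place of code of your own. Each camera call takes 0.05 s, during which the arm holds its last target. There are 200 camera calls.

## Working session

There is one attempt and no reset: what is moved stays moved. The work goes in short steps, Python scripts to look and compute and a shell command to move; the robot and the scene stay as the last step left them, time stands still between calls to the robot, and variables do not carry over. Pictures are saved under pics/ and viewed, at most 10 in all, crops included, and the job is handed in when it is done.

```bash
mkdir -p pics; python3 - <<'E'
from rig import manip, snapshot
import cv2,numpy as np
for n in("top","scene"):
    s=snapshot(n); cv2.imwrite(f"pics/{n}0.png",s["color"][:,:,::-1]); np.savez(f"{n}0.npz",**s)
    print(n,s["R"].round(3).tolist(),s["t"].round(3))
s=manip.sense();print(s["t"],s["ee_pos"],s["tool_rot"],s["force"])
E
```

```text
top [[0.026, -1.0, 0.004], [-0.996, -0.026, -0.086], [0.086, -0.001, -0.996]] [0.114 0.437 1.762]
scene [[-0.365, 0.931, 0.016], [0.73, 0.297, -0.616], [-0.578, -0.213, -0.788]] [ 0.036 -0.307  1.402]
0.1 [0.27358992 0.56110861 0.23006929] [-3.58810627e-04  2.24964054e-01  9.74366435e-01 -1.04718677e-03] [-0.33865654  0.44861684 -0.08564767]
```

View pics/top0.png

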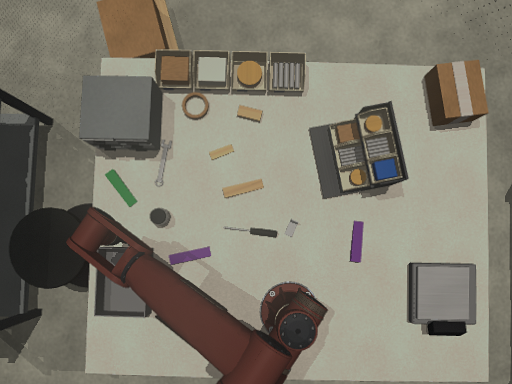

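View pics/scene0.png

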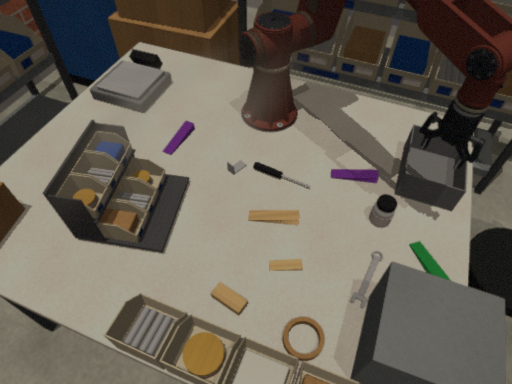

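The top picture shows the thick wedge at about (243,188), the thin one at (222,152), and the rack with its grey lip running from (310,127) to (325,197) and facing left. Next I'll measure them.

```bash
cat > h.py <<'E'
import numpy as np,cv2
def cloud(s):
    h,w=s["range_z"].shape
    uv=np.stack(np.meshgrid(np.arange(w),np.arange(h)),-1).reshape(-1,1,2).astype(float)
    n=cv2.undistortPoints(uv,s["camera_matrix"],s["distortion"])[:,0]
    z=s["range_z"].reshape(-1,1)
    P=(np.hstack([n,np.ones((len(n),1))])*z-s["t"])@s["R"]
    P[z[:,0]==0]=np.nan
    return P.reshape(h,w,3)
def wood(s,box):
    hsv=cv2.cvtColor(s["color"],cv2.COLOR_RGB2HSV)
    m=(hsv[...,0]>8)&(hsv[...,0]<25)&(hsv[...,1]>75)&(hsv[...,2]>110)
    k=np.zeros(m.shape,bool);u0,u1,v0,v1=box;k[v0:v1,u0:u1]=1
    return m&k
def report(P,m,zmin=-1):
    p=P[m];p=p[~np.isnan(p[:,0])]
    (c,sz,a)=cv2.minAreaRect((p[:,:2]*1000).astype(np.float32))
    print("n",len(p),"rect",np.round(c,1),np.round(sz,1),round(a,1),"z",np.percentile(p[:,2],[5,50,95]).round(4))
    e,V=np.linalg.eigh(np.cov(p[:,:2].T));d=V[:,1];x=(p[:,:2]-p[:,:2].mean(0))@d
    print(" axis",d.round(3),"deg",np.degrees(np.arctan2(d[1],d[0])).round(1),"z by thirds",[np.median(p[(x>=a)&(x<=b),2]).round(4) for a,b in zip(np.percentile(x,[0,25,50,75]),np.percentile(x,[25,50,75,100]))])
    return p
E
python3 - <<'E'
from h import *
for n,b1,b2 in(("top",(215,275,172,205),(205,238,142,162)),("scene",(240,305,205,228),(262,308,256,274))):
    s=dict(np.load(n+"0.npz"));P=cloud(s);print(n)
    for b in(b1,b2):report(P,wood(s,b))
    # table check & rack lip
    if n=="top":
        print("table",P[210:225:5,280:300:5,2].round(4).tolist())
        for v in range(120,205,8): print(v,[tuple((P[v,u]*1000).round(0)) for u in range(304,340,5)])
    p=P.reshape(-1,3);g=s["color"].reshape(-1,3)
    k=(p[:,2]>.016)&(p[:,2]<.030)&(p[:,0]>.3)&(p[:,0]<.75)&(p[:,1]<0)&(p[:,1]>-.35)&(g.max(1)<110)
    m=k.reshape(P.shape[:2]).astype(np.uint8);nl,L,st,_=cv2.connectedComponentsWithStats(m);i=1+st[1:,4].argmax()
    print("lip",st[i]);q=P[L==i];print(cv2.boxPoints(cv2.minAreaRect((q[:,:2]*1000).astype(np.float32))).round(0).tolist(),np.median(q[:,2]))
E
```

```text
top
n 387 rect [451.6 181.1] [ 35.1 148.9] 16.4 z [0.0018 0.0151 0.0283]
 axis [-0.288  0.958] deg 106.7 z by thirds [np.float64(0.0074), np.float64(0.013), np.float64(0.0184), np.float64(0.024)]
n 183 rect [587.3 267. ] [28.9 87.8] 22.4 z [-0.0029  0.0052  0.0136]
 axis [-0.397  0.918] deg 113.4 z by thirds [np.float64(0.0032), np.float64(0.0046), np.float64(0.0052), np.float64(0.0085)]
table [[-0.0064, 0.0046, 0.0001, 0.0037], [0.0016, -0.0015, -0.0093, -0.0024], [-0.0024, -0.0017, -0.0076, 0.0287]]
120 [(np.float64(718.0), np.float64(-43.0), np.float64(1.0)), (np.float64(719.0), np.float64(-62.0), np.float64(1.0)), (np.float64(721.0), np.float64(-83.0), np.float64(-8.0)), (np.float64(719.0), np.float64(-100.0), np.float64(3.0)), (np.float64(718.0), np.float64(-118.0), np.float64(11.0)), (np.float64(721.0), np.float64(-139.0), np.float64(2.0)), (np.float64(722.0), np.float64(-159.0), np.float64(-3.0)), (np.float64(724.0), np.float64(-179.0), np.float64(-8.0))]
128 [(np.float64(686.0), np.float64(-44.0), np.float64(4.0)), (np.float64(684.0), np.float64(-61.0), np.float64(18.0)), (np
[... 4523 characters left out ...]
64(5.0)), (np.float64(416.0), np.float64(-180.0), np.float64(-0.0))]
lip [ 310  125   61   73 1319]
[[422.0, -118.0], [460.0, -293.0], [722.0, -235.0], [684.0, -60.0]] 0.023076648885950856
scene
n 626 rect [451.5 181.8] [ 40.7 149.7] 16.0 z [0.0037 0.0149 0.0262]
 axis [-0.223  0.975] deg 102.9 z by thirds [np.float64(0.0071), np.float64(0.0136), np.float64(0.0191), np.float64(0.0238)]
n 351 rect [585.6 268.2] [35.  92.1] 23.2 z [0.0014 0.0059 0.0104]
 axis [-0.373  0.928] deg 111.9 z by thirds [np.float64(0.0032), np.float64(0.0053), np.float64(0.0072), np.float64(0.0083)]
lip [  74  174  115   78 2229]
[[419.0, -117.0], [473.0, -371.0], [741.0, -313.0], [687.0, -60.0]] 0.022701845295476544
```

```bash
cat >> h.py <<'E'
def goto(x,y,z,head):
    """print rows' shift from present pose to TCP x,y,z (mm) with tool y heading (deg, mod 180)"""
    from rig import manip
    from scipy.spatial.transform import Rotation as Ro
    s=manip.sense();R=Ro.from_quat(np.roll(s["tool_rot"],-1)).as_matrix()
    d=R.T@(np.array([x,y,z])/1000-s["ee_pos"])
    h=np.degrees(np.arctan2(R[1,1],R[0,1]));r=-((head-h+90)%180-90)
    print("t",round(s["t"],2),"ee",s["ee_pos"].round(4),"head",round(h,1),"zaxis",R[:,2].round(3),"q6",round(s["q"][5],2),"F",s["force"].round(1),"gap",round(s["finger_gap"],4))
    print("dxyz",d.round(4),"roll",round(r,1))
E
python3 -c "
from h import *
goto(440.1,219.3,100,16.5)"
```

```text
t 0.1 ee [0.2736 0.5611 0.2301] head 64.0 zaxis [-0.001 -0.002 -1.   ] q6 -0.11 F [-0.3  0.4 -0.1] gap 0.0854
dxyz [-0.2995 -0.2339  0.1305] roll 47.5
```

```bash
python3 -m handwheel '[{"dx":-0.037,"dy":-0.029,"dz":0.0,"roll":7},{"dx":-0.08,"dy":-0.063,"dz":0.01,"roll":15},{"dx":-0.125,"dy":-0.098,"dz":0.03,"roll":23},{"dx":-0.17,"dy":-0.133,"dz":0.05,"roll":31},{"dx":-0.215,"dy":-0.168,"dz":0.08,"roll":39},{"dx":-0.26,"dy":-0.203,"dz":0.11,"roll":47.5},{"dx":-0.2995,"dy":-0.234,"dz":0.13,"roll":47.5},{"dx":-0.2995,"dy":-0.234,"dz":0.13,"roll":47.5}]' 60; python3 - <<'E'
from h import *
from rig import snapshot
goto(440.1,219.3,0,16.5)
s=snapshot("wrist");cv2.imwrite("pics/w1.png",s["color"][:,:,::-1])
report(cloud(s),wood(s,(0,512,0,384)))
E
```

```text
t 0.1 ee [0.2736 0.5611 0.2301] head 64.0 zaxis [-0.001 -0.002 -1.   ] q6 -0.11 F [-0.3  0.4 -0.1] gap 0.0854
dxyz [-0.2996 -0.2337  0.2305] roll 47.5
n 75 rect [377.4 316.9] [ 17.6 453.3] 31.0 z [0.0026 0.0096 0.2944]
 axis [-0.524  0.852] deg 121.6 z by thirds [np.float64(0.0062), np.float64(0.0089), np.float64(0.0108), np.float64(0.0141)]schema error: expected keys dx, dy, dz, roll, gripper
```

View pics/w1.png

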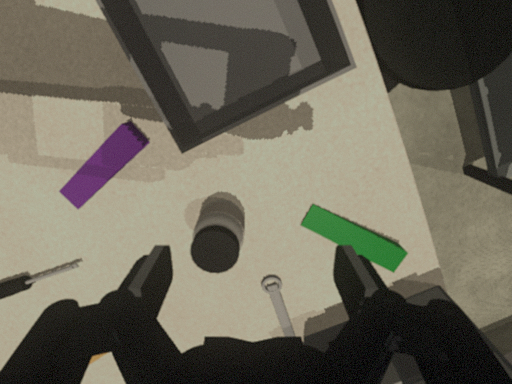

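The call was refused because every row must include a gripper value. The wrist picture is still from the start pose: the jar is at (215,245) and the look-alikes on either side, with no wedge in view. I'll send it again.

```bash
python3 -m handwheel '[{"dx":-0.037,"dy":-0.029,"dz":0.0,"roll":7,"gripper":100},{"dx":-0.08,"dy":-0.063,"dz":0.01,"roll":15,"gripper":100},{"dx":-0.125,"dy":-0.098,"dz":0.03,"roll":23,"gripper":100},{"dx":-0.17,"dy":-0.133,"dz":0.05,"roll":31,"gripper":100},{"dx":-0.215,"dy":-0.168,"dz":0.08,"roll":39,"gripper":100},{"dx":-0.26,"dy":-0.203,"dz":0.11,"roll":47.5,"gripper":100},{"dx":-0.2995,"dy":-0.234,"dz":0.13,"roll":47.5,"gripper":100},{"dx":-0.2995,"dy":-0.234,"dz":0.13,"roll":47.5,"gripper":100}]' 60; python3 - <<'E'
from h import *
from rig import snapshot
goto(440.1,219.3,0,16.5)
s=snapshot("wrist");cv2.imwrite("pics/w2.png",s["color"][:,:,::-1])
report(cloud(s),wood(s,(0,512,0,384)))
E
```

```text
t: 1.15
ee_pos: [0.4398, 0.2166, 0.099]
tool_rot: [-0.001, 0.601, 0.8, -0.002]
force: [0.2, -0.4, 1.5]
finger_gap: 0.085
gripper_force: 0.0
t 1.15 ee [0.4398 0.2166 0.099 ] head 16.2 zaxis [-0.005 -0.002 -1.   ] q6 0.03 F [ 0.2 -0.4  1.5] gap 0.085
dxyz [0.0026 0.0015 0.099 ] roll -0.3
n 7882 rect [609.5 208.3] [212.9 363. ] 88.7 z [0.0024 0.0083 0.0237]
 axis [-0.97  -0.243] deg -166.0 z by thirds [np.float64(0.0073), np.float64(0.0059), np.float64(0.0123), np.float64(0.0128)]
```

View pics/w2.png

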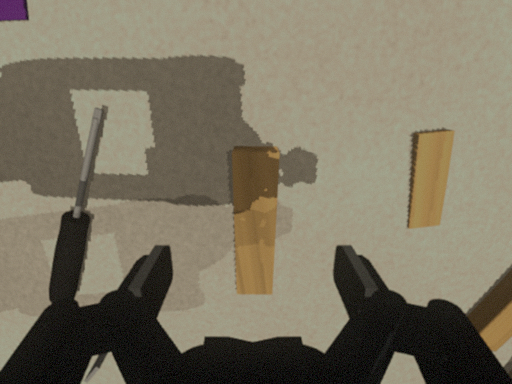

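```bash
python3 - <<'E'
from h import *
from rig import snapshot
s=snapshot("wrist");P=cloud(s)
report(P,wood(s,(225,290,140,300)))
K=s["camera_matrix"]
for X in([.4401,.2193,.02],[.4398,.2166,.099]):print(cv2.projectPoints(np.array([X]),cv2.Rodrigues(s["R"])[0],s["t"],K,s["distortion"])[0].ravel())
for v in(150,170,200,230,260,290):print(v,[(P[v,u]*1000).round(0).tolist() for u in(236,253,272)])
E
```

```text
n 3757 rect [451.9 179.3] [ 40.  154.3] 15.2 z [0.0037 0.0129 0.0204]
 axis [-0.212  0.977] deg 102.2 z by thirds [np.float64(0.0057), np.float64(0.0109), np.float64(0.0152), np.float64(0.0189)]
[253.06557666 195.13308543]
[250.91013155 247.73621465]
150 [[417.0, 249.0, 9.0], [430.0, 253.0, 9.0], [445.0, 257.0, 7.0]]
170 [[421.0, 237.0, 24.0], [434.0, 241.0, 25.0], [448.0, 245.0, 26.0]]
200 [[428.0, 212.0, 22.0], [441.0, 216.0, 21.0], [456.0, 219.0, 20.0]]
230 [[435.0, 182.0, 16.0], [449.0, 187.0, 17.0], [466.0, 191.0, 16.0]]
260 [[444.0, 149.0, 10.0], [459.0, 153.0, 10.0], [476.0, 158.0, 10.0]]
290 [[454.0, 110.0, 3.0], [470.0, 116.0, 4.0], [490.0, 117.0, -1.0]]
```

```bash
python3 -m handwheel '[{"dx":0,"dy":0,"dz":0.03,"roll":0,"gripper":100},{"dx":0,"dy":0,"dz":0.06,"roll":0,"gripper":100},{"dx":0,"dy":0,"dz":0.08,"roll":0,"gripper":100},{"dx":0,"dy":0,"dz":0.09,"roll":0,"gripper":100},{"dx":0,"dy":0,"dz":0.096,"roll":0,"gripper":100},{"dx":0,"dy":0,"dz":0.098,"roll":0,"gripper":100},{"dx":0,"dy":0,"dz":0.098,"roll":0,"gripper":100},{"dx":0,"dy":0,"dz":0.098,"roll":0,"gripper":100}]' 60; python3 -c "
from h import *
goto(440.5,218.5,0,16.5)"
```

```text
t: 2.25
ee_pos: [0.4412, 0.2203, 0.0039]
tool_rot: [0.0, 0.598, 0.801, 0.001]
force: [-0.3, 0.1, 1.0]
finger_gap: 0.0855
gripper_force: 0.0
t 2.25 ee [0.4412 0.2203 0.0039] head 16.5 zaxis [ 0.001  0.    -1.   ] q6 0.03 F [-0.3  0.1  1. ] gap 0.0855
dxyz [-0.0016 -0.0012  0.0039] roll -0.0
```

Next I'll lower it another 3 mm and close.

```bash
python3 -m handwheel '[{"dx":0,"dy":-0.001,"dz":0.003,"roll":0,"gripper":100},{"dx":0,"dy":-0.001,"dz":0.003,"roll":0,"gripper":30},{"dx":0,"dy":-0.001,"dz":0.003,"roll":0,"gripper":30},{"dx":0,"dy":-0.001,"dz":0.003,"roll":0,"gripper":30},{"dx":0,"dy":-0.001,"dz":0.003,"roll":0,"gripper":30},{"dx":0,"dy":-0.001,"dz":0.003,"roll":0,"gripper":30},{"dx":0,"dy":-0.001,"dz":0.003,"roll":0,"gripper":30},{"dx":0,"dy":-0.001,"dz":0.003,"roll":0,"gripper":30}]' 70; python3 -c "
from h import *
goto(440.5,218.5,0,16.5)"
```

```text
t: 3.25
ee_pos: [0.4402, 0.22, 0.0007]
tool_rot: [0.0, 0.598, 0.801, 0.0]
force: [0.2, 0.2, 3.4]
finger_gap: 0.0346
gripper_force: 71.1
t 3.25 ee [0.4402 0.22   0.0007] head 16.5 zaxis [ 0.001  0.    -1.   ] q6 0.03 F [0.2 0.2 3.4] gap 0.0346
dxyz [-0.0016 -0.0001  0.0007] roll -0.0
```

```bash
python3 -m handwheel '[{"dx":0,"dy":0,"dz":-0.02,"roll":0,"gripper":30},{"dx":-0.02,"dy":0.003,"dz":-0.025,"roll":0,"gripper":30},{"dx":-0.06,"dy":0.009,"dz":-0.025,"roll":1,"gripper":30},{"dx":-0.1,"dy":0.015,"dz":-0.025,"roll":3,"gripper":30},{"dx":-0.14,"dy":0.022,"dz":-0.025,"roll":4.3,"gripper":30},{"dx":-0.175,"dy":0.027,"dz":-0.025,"roll":4.3,"gripper":30},{"dx":-0.195,"dy":0.03,"dz":-0.025,"roll":4.3,"gripper":30},{"dx":-0.199,"dy":0.03,"dz":-0.025,"roll":4.3,"gripper":30}]' 70; python3 - <<'E'
from h import *
from rig import snapshot
goto(525.4,38,1,12.2)
s=snapshot("wrist");cv2.imwrite("pics/w3.png",s["color"][:,:,::-1]);np.savez("w3.npz",**s)
E
```

```text
t: 4.25
ee_pos: [0.5248, 0.0369, 0.0249]
tool_rot: [-0.0, 0.629, 0.778, -0.0]
force: [-0.3, -0.3, -0.2]
finger_gap: 0.0349
gripper_force: 70.8
t 4.25 ee [0.5248 0.0369 0.0249] head 12.1 zaxis [-0.001  0.    -1.   ] q6 -0.27 F [-0.3 -0.3 -0.2] gap 0.0349
dxyz [0.0009 0.0008 0.0239] roll -0.1
```

View pics/w3.png

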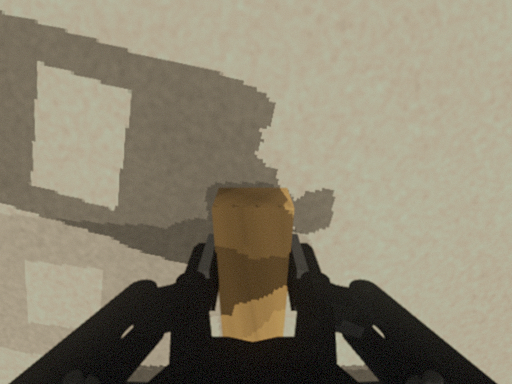

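The wrist picture shows the wedge held squarely between the pads, its thick end at (252,190). Now I'll set it down and check its alignment with the rack.

```bash
python3 -m handwheel '[{"dx":0,"dy":0,"dz":0.01,"roll":0,"gripper":30},{"dx":0,"dy":0,"dz":0.018,"roll":0,"gripper":30},{"dx":0,"dy":0,"dz":0.022,"roll":0,"gripper":30},{"dx":0,"dy":0,"dz":0.024,"roll":0,"gripper":30},{"dx":0,"dy":0,"dz":0.025,"roll":0,"gripper":30},{"dx":0,"dy":0,"dz":0.025,"roll":0,"gripper":30},{"dx":0,"dy":0,"dz":0.025,"roll":0,"gripper":30},{"dx":0,"dy":0,"dz":0.025,"roll":0,"gripper":30}]' 70; python3 - <<'E'
from h import *
from rig import snapshot
goto(525.4,38,1,12.2)
s=snapshot("scene");c=s["color"][:,:,::-1];cv2.imwrite("pics/s4.png",cv2.resize(c[90:290,40:290],None,fx=3,fy=3))
P=cloud(s);m=wood(s,(170,290,150,235));np.savez("s4.npz",**s)
report(P,m&(P[...,0]<.62)&(P[...,1]>-.08)&(P[...,2]<.04))
E
```

```text
t: 5.3
ee_pos: [0.525, 0.0378, 0.0007]
tool_rot: [-0.0, 0.628, 0.778, 0.0]
force: [-2.6, 1.7, 3.8]
finger_gap: 0.0346
gripper_force: 71.3
t 5.3 ee [0.525  0.0378 0.0007] head 12.2 zaxis [ 0.  0. -1.] q6 -0.27 F [-2.6  1.7  3.8] gap 0.0346
dxyz [ 0.0002  0.0004 -0.0003] roll -0.0
n 322 rect [532.8  -0.8] [ 43.5 150.2] 10.3 z [0.0033 0.0104 0.0183]
 axis [-0.11   0.994] deg 96.3 z by thirds [np.float64(0.0055), np.float64(0.0094), np.float64(0.0125), np.float64(0.015)]
```

View pics/s4.png

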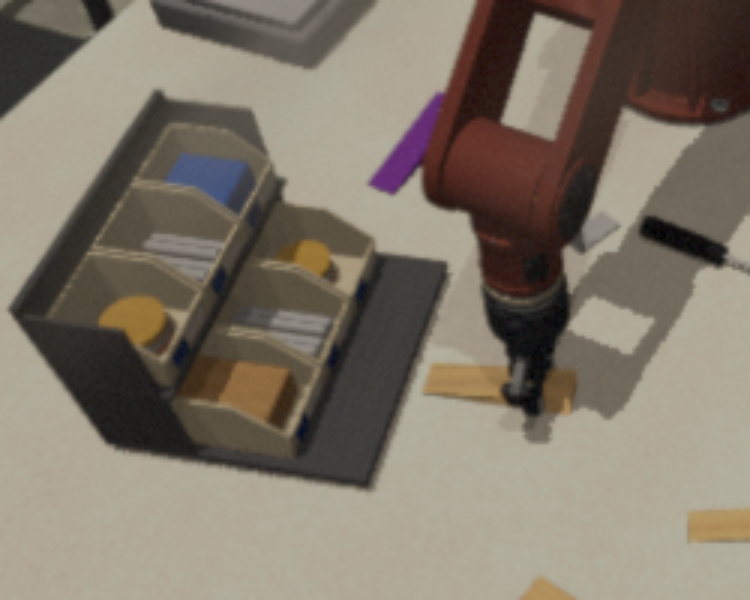

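The crop shows the wedge square in front of the middle of the edge, with its thin end at (427,380) and the edge at about (408,375). Now the push: fast to start, then slow.

```bash
python3 -m handwheel '[{"dx":-0.006,"dy":0,"dz":-0.0005,"roll":0,"gripper":30},{"dx":-0.014,"dy":0,"dz":-0.0005,"roll":0,"gripper":30},{"dx":-0.023,"dy":0,"dz":-0.0005,"roll":0,"gripper":30},{"dx":-0.032,"dy":0,"dz":-0.0005,"roll":0,"gripper":30},{"dx":-0.041,"dy":0,"dz":-0.0005,"roll":0,"gripper":30},{"dx":-0.05,"dy":0,"dz":-0.0005,"roll":0,"gripper":30},{"dx":-0.056,"dy":0,"dz":-0.0005,"roll":0,"gripper":30},{"dx":-0.06,"dy":0,"dz":-0.0005,"roll":0,"gripper":30}]' 100
python3 -m handwheel '[{"dx":-0.004,"dy":0,"dz":0,"roll":0,"gripper":30},{"dx":-0.008,"dy":0,"dz":0,"roll":0,"gripper":30},{"dx":-0.012,"dy":0,"dz":0,"roll":0,"gripper":30},{"dx":-0.016,"dy":0,"dz":0,"roll":0,"gripper":30},{"dx":-0.019,"dy":0,"dz":0,"roll":0,"gripper":30},{"dx":-0.022,"dy":0,"dz":0,"roll":0,"gripper":30},{"dx":-0.022,"dy":0,"dz":0,"roll":0,"gripper":30},{"dx":-0.022,"dy":0,"dz":0,"roll":0,"gripper":30}]' 100
```

```text
t: 6.35
ee_pos: [0.5377, -0.0214, 0.0008]
tool_rot: [-0.0, 0.628, 0.778, 0.0]
force: [-0.6, 1.7, 1.5]
finger_gap: 0.0342
gripper_force: 100.4
t: 7.35
ee_pos: [0.5407, -0.0378, 0.0008]
tool_rot: [-0.004, 0.629, 0.778, 0.002]
force: [-3.4, 16.5, 8.4]
finger_gap: 0.034
gripper_force: 101.1
```

The force has risen to 16 N, so the wedge is bearing. I'll push further.

```bash
python3 -m handwheel '[{"dx":-0.002,"dy":0,"dz":0,"roll":0,"gripper":30},{"dx":-0.004,"dy":0,"dz":0,"roll":0,"gripper":30},{"dx":-0.006,"dy":0,"dz":0,"roll":0,"gripper":30},{"dx":-0.008,"dy":0,"dz":0,"roll":0,"gripper":30},{"dx":-0.01,"dy":0,"dz":0,"roll":0,"gripper":30},{"dx":-0.012,"dy":0,"dz":0,"roll":0,"gripper":30},{"dx":-0.012,"dy":0,"dz":0,"roll":0,"gripper":30},{"dx":-0.012,"dy":0,"dz":0,"roll":0,"gripper":30}]' 110; python3 -c "
from h import *
goto(553-.212*40,-89+.977*40,1,12.2)"
```

```text
t: 8.35
ee_pos: [0.5429, -0.049, 0.0008]
tool_rot: [-0.005, 0.629, 0.778, 0.002]
force: [-4.3, 16.7, 9.3]
finger_gap: 0.0342
gripper_force: 108.7
t 8.35 ee [ 0.5429 -0.049   0.0008] head 12.1 zaxis [-0.005  0.009 -1.   ] q6 -0.44 F [-4.3 16.7  9.3] gap 0.0342
dxyz [-0.0013  0.0014 -0.0002] roll -0.1
```

The wedge kept sliding at a steady 17 N, and its middle is now about at the edge. I'll ease the load, release and lift clear.

```bash
python3 -m handwheel '[{"dx":0.003,"dy":0,"dz":0,"roll":0,"gripper":30},{"dx":0.003,"dy":0,"dz":0,"roll":0,"gripper":30},{"dx":0.003,"dy":0,"dz":0,"roll":0,"gripper":70},{"dx":0.003,"dy":0,"dz":0,"roll":0,"gripper":90},{"dx":0.003,"dy":0,"dz":0,"roll":0,"gripper":90},{"dx":0.003,"dy":0,"dz":0,"roll":0,"gripper":90},{"dx":0.003,"dy":0,"dz":0,"roll":0,"gripper":90},{"dx":0.003,"dy":0,"dz":0,"roll":0,"gripper":90}]'
python3 -m handwheel '[{"dx":0,"dy":0,"dz":-0.02,"roll":0,"gripper":90},{"dx":0,"dy":0,"dz":-0.05,"roll":0,"gripper":90},{"dx":0.02,"dy":0,"dz":-0.09,"roll":0,"gripper":90},{"dx":0.05,"dy":0,"dz":-0.12,"roll":0,"gripper":90},{"dx":0.09,"dy":0,"dz":-0.15,"roll":0,"gripper":90},{"dx":0.13,"dy":0,"dz":-0.18,"roll":0,"gripper":90},{"dx":0.16,"dy":0,"dz":-0.2,"roll":0,"gripper":90},{"dx":0.16,"dy":0,"dz":-0.2,"roll":0,"gripper":90}]'
python3 - <<'E'
from h import *
from rig import snapshot
for n,b in(("scene",(150,300,150,235)),("top",(280,340,130,190))):
    s=snapshot(n);c=s["color"][:,:,::-1];P=cloud(s);m=wood(s,b)
    if n=="scene":cv2.imwrite("pics/s5.png",cv2.resize(c[90:290,40:290],None,fx=3,fy=3))
    try: p=report(P,m&(P[...,1]>-.1)&(P[...,2]<.05));f=(p[:,:2]-[.553,-.089])@np.array([[.212,.977],[-.977,.212]]);print("edge frame x,y range",np.percentile(f,[2,98],axis=0).round(4).tolist())
    except Exception as e:print(n,e)
E
```

```text
t: 9.35
ee_pos: [0.5441, -0.0515, 0.0008]
tool_rot: [0.0, 0.628, 0.778, -0.0]
force: [-0.8, 0.7, 0.1]
finger_gap: 0.0766
gripper_force: 0.0
t: 10.35
ee_pos: [0.5117, 0.1068, 0.2046]
tool_rot: [0.002, 0.627, 0.779, 0.002]
force: [0.8, -0.4, 0.1]
finger_gap: 0.0769
gripper_force: 0.0
n 347 rect [537.6 -54.5] [54.8 80.5] 12.7 z [0.0046 0.0202 0.027 ]
 axis [-0.13   0.991] deg 97.5 z by thirds [np.float64(0.017), np.float64(0.0202), np.float64(0.0236), np.float64(0.0251)]
edge frame x,y range [[-0.0762, -0.0191], [-0.0024, 0.0185]]
n 202 rect [544.7 -51.7] [35.7 75.4] 11.1 z [0.0059 0.021  0.0299]
 axis [-0.211  0.978] deg 102.2 z by thirds [np.float64(0.0174), np.float64(0.0193), np.float64(0.0227), np.float64(0.0268)]
edge frame x,y range [[-0.0749, -0.0177], [-0.0019, 0.0166]]
```

View pics/s5.png

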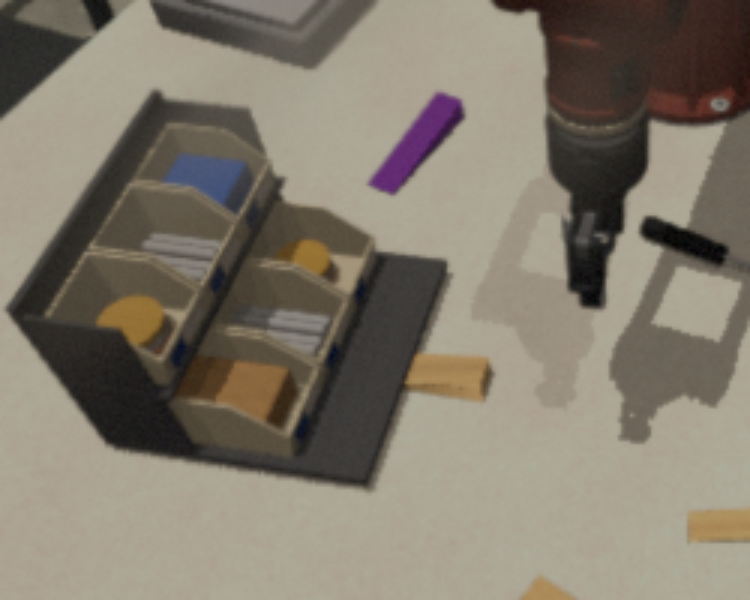

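The wedge's thick end shows at (490,375), and the wedge sits flat and square in the middle of the edge. About 75 mm sticks out, so about 75 mm is under the rack, which works out to roughly 3 mm of lift. The arm is clear, so I'll hand it in.

```bash
python3 -c "
from rig import manip
print(manip.sign_off())"
```

```text
the job is handed in; nothing more can be done
None
```

The thick wedge is jammed square under the middle of the rack's front edge, about 75 mm in by the camera (roughly 3 mm of lift by the slope, not measured directly), released with the arm clear; the thin wedge was never touched and the job is handed in (sign-off gave no verdict).

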